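# Slide a vial tray across the gap into the chill dock

### The arm

A 7-joint arm with a two-finger parallel gripper is mounted at the origin on a cart in front of the work surface, level with it; the furniture and walls round the work are solid. World frame = base frame: x ahead of the robot, y to its left, z up, the work surface at z = 0. Lengths are in m, angles in rad, forces in N, time in s.
With the tool pointing down it reaches from about 0.425 to 1.025 m from the base axis. Payload 9.4 kg.
Tool frame: the origin (TCP) lies at the very end of the fingers, on their centre line; the grasp point (between the pads) lies 19 mm behind it; z points along the fingers, y is the line along which they close (so a half turn about z gives the same grasp; the last joint's range is limited). The gripper opens to 85 mm and grips with 20 to 120 N. Pads are 22 mm wide; open, the fingers measure 114 mm over their backs; the gripper's body (76 mm by 85 mm) begins 54 mm behind the grasp point. The pads swing forward as they close: fully open they stand 13 mm farther back than shut.
Start: joints at [-1.364, 0.599, -0.003, 1.599, 0.002, 0.943, -0.08], TCP at [0.203, 0.696, 0.211] pointing down, gripper open.
Joint ranges: [-2.57, 2.57], [-0.35, 1.97], [-1.29, 1.29], [0.11, 2.56], [-1.05, 4.19], [0.11, 1.86], [-2.63, 2.63]. Speed limits (rad/s): [2.22, 2.22, 3.01, 3.01, 3.14, 3.14, 3.14].

### API

Orientations are given as [roll, pitch, yaw] about the fixed x, y, z axes, in that order (R = Rz(yaw) Ry(pitch) Rx(roll)).
In Python, from station import manip, vision, workorder, spotter gives the robot as it stands.
- The arm moves only by the shell command python3 -m pendant 'ROWS'. ROWS is JSON, one flat list of numbers, 7 for each row, row after row: the shift along the world's x, y, z in cm, then the turn, a rotation vector about the world's x, y, z in rad, then the finger opening in cm, from 0 to 8.54. A call has 1 to 5 rows; each row shifts and turns the commanded pose from where the row before left it; what a row does not reach is not made up. A row lasts 1/8 s, in which the tool goes at most 62.5 mm and 10.7 degrees, less where a joint would pass 70% of its speed; a pose out of reach is approached as far as the arm can. A call is refused whole if a number of a shift passes 6.25 or a number of a turn 0.188, either way. A call with a gripper value outside its range is refused whole. The fingers move at their own pace and stop on an object; the grip force is fixed at half the most. Time passes only in rows, so rows that do not move let the fingers close. It gives the time, the measured TCP pose, the force, the opening and the grip force at its end, in the units of the state.
- manip.state(): the state, without advancing time (a new reading comes with each control period).
- vision.capture(name): name is "scene" or "side" or "wrist"; returns a dict with "image" (420x560x3 uint8, red, green, blue), "mtx" (3x3 intrinsics, pixels), "R" (3x3) and "t" (3): a world point X has camera coordinates R X + t; the wrist camera has in their place "mount" (4x4, takes a point from camera to tool coordinates, whose origin is the TCP and whose axes are the flange's). Camera axes: x right, y down, z forward; pixel columns grow to the right and rows downward; lengths in m; the calibration is good to about 2 mm. A picture is of the moment at which its call begins: read the wrist's pose just before it. There is no depth.
- workorder.hand_in(): hands the job in; it is judged then, once.
Trained networks look in the newest picture that a camera, given by its name, has taken for a name from the list of things; names that differ only in an ending like _2 or _b are one class to them, and where a whole thing is asked for, a point or a joint stands for the part that bears it (a point fixed in the world has none). Each returns a list of dicts, best first, with "conf" (0 to 1); they miss things now and then, are a little off and sometimes report something else, mostly with a low value. They report only what shows in the picture. A call takes as long as a camera call.
- spotter.recognise(camera, thing): "point" ([x, y, z] in m, in world coordinates, good to about 4 mm: the middle of the surface that is visible of it).
- spotter.landmark_of(camera, thing): "point" ([x, y, z] in m, in world coordinates, good to about 4 mm: a listed point, or the origin of a listed thing).
The state is a dict: "time": time; "qpos": joint angles; "qvel": joint speeds; "joint_efforts": joint torques, N m; "tool_pos": TCP position; "tcp_rot": TCP orientation; "wrist_force": force on the tool from outside, world axes, zero at the start; "torque": the same for the moment, N m; "opening": finger opening in m; "gripper_force": force on a finger pad.
Only numpy, scipy, OpenCV 4.12 (cv2) and the standard library are available. Lean on these libraries where they do the work, as an engineer would, in place of code of your own. Each camera call takes 0.05 s, during which the arm holds its last target. There are 200 camera calls.

### The job

Take the tray of vials by its black rear grip and slide it off the lab jack, across the open gap and into the chill dock between the guide rails, until it is fully home and the spring catch has snapped up behind it, then let go. The vials make it nose-heavy: keep the nose from sagging into the gap, but slide the tray rather than lifting it over, and steer and press gently: never load the dock's edge, deck, rails or end stop with more than about 20 N. Keep the rack standing in the tray and leave everything else on the table alone.

Things in the scene. Friction and masses are not known exactly. Their poses are not given: they have to be found in the camera images.
- tray: Loose shallow steel tray, 150 mm long (its x; nose at +x) by 164 mm wide (y), rims 20 mm high, 0.18 kg. Origin: centre of its underside, z up. The last 14 mm of the underside at the nose rise 4 mm like a sledge. The rack makes it nose-heavy (common centre of mass about 20 mm ahead of the origin): unheld, it tips into the gap before the nose reaches the dock.
- handle (a point): Point inside the tray's black upright rear grip plate; same axes as the tray. The plate is 10 mm thick (x), 70 mm wide (y), centred 70 mm behind the tray's centre; this point is 56 mm above the tray's underside and 18 mm below the plate's top. Both flat faces are free from 31 mm below this point upwards: pinch it from above, one finger before and one behind.
- nose (a point): Middle of the tray's front face: 75 mm ahead of the tray's origin, 6 mm above its underside.
- rack: White rack full of small vials with coloured caps, 58 x 150 x 44 mm, loose, about 0.5 kg. It stands on the tray's 4 mm thick floor 12 mm behind the nose, its centre 34 mm ahead of the tray's. Origin: centre of its underside.
- jack: Lab jack (aluminium scissor platform), fixed, 150 mm (x) by 176 mm (y), without rails; the tray starts on it. Origin: centre of its underside; the platform's top is 85 mm above it. +x points roughly to the dock.
- dock: Chill dock, fixed: white housing 176 mm (x) by 190 mm (y) that carries the nest, a 190 x 192 mm aluminium deck with rails, end stop and catch. Origin: centre of the housing's underside; +x is the push direction, away from the jack. About 80 mm of open gap part jack and deck. The nest is clamped by hand on slotted brackets: its true place is NOT measured (see deck).
- deck (a point): Point of the housing where the middle of the deck's surface would be at the middle of its slots: 85 mm above the dock's origin, same axes. The real deck, rails, catch and stop sit together up to 6 mm nearer or farther (x) and up to 3 mm higher or lower (z) than such nominal points: feel for them. In y and direction they are true.
- mouth (a point): Nominal middle of the deck's front edge, 95 mm behind deck (-x), same axes. A nosing before it falls 6 mm in 9 mm. Two grey guide rails, 16 mm high, leave a channel 168 mm wide along x (2 mm spare each side of the tray); over the 25 mm before the edge they flare outwards by about 10 mm each side.
- home (a point): Where the tray's origin nominally comes to rest when home, 5 mm ahead of deck; truly up to 6 mm nearer or farther. Two rubber buffers meet the nose 8 mm before true home, pushing back 3 N, then 6 N at home; a hard stop follows 2.5 mm past home.
- catch (a joint): Smooth steel leaf catch in the middle of the dock's mouth, on the nest. 0 rad: up, its tip 7 mm proud of the deck, 70.5 mm behind the deck's true middle. The passing tray presses it down (to about 0.3 rad, 1 to 2 N); it springs back to 0 once the tray's rear edge is past its tip, 0.5 mm beyond home, and then holds the tray.
- bottle: Amber media bottle with a blue cap, 52 x 52 x 104 mm, loose bystander to the right of the jack. Origin: centre of its underside.
- timer: White bench timer, 42 x 66 x 50 mm, loose bystander at the robot's right. Origin: centre of its underside.

How it is judged:
By the outcome, as a careful person would: the job done as asked, in the order asked, and still so for the second after the job is handed in, with the robot touching nothing.
It also fails if it takes over 72 s, if anything falls off the work surface, if the arm or the gripper's body presses on something with over 40 N, if the wrist force passes 120 N, or if a joint passes its speed limit or range.

## Working session

There is one attempt and no reset: what is moved stays moved. The work goes in short steps, Python scripts to look and compute and a shell command to move; the robot and the scene stay as the last step left them, time stands still between calls to the robot, and variables do not carry over. Pictures are saved under pics/ and viewed, at most 10 in all, crops included, and the job is handed in when it is done.

```bash
mkdir -p pics; ls
python3 - <<'E'
from station import manip, vision, workorder, spotter
import cv2, numpy as np
s=manip.state();print({k:np.round(v,3).tolist() for k,v in s.items()})
for c in ["scene","side"]:
    d=vision.capture(c); cv2.imwrite(f"pics/{c}0.png",d["image"][:,:,::-1])
    print(c,np.round(d["mtx"],1).tolist(),np.round(d["R"],4).tolist(),np.round(d["t"],4).tolist())
    for th in ["tray","handle","nose","jack","dock","deck","mouth","home","rack","bottle","timer"]:
        r=spotter.landmark_of(c,th); print(th,[(np.round(x["point"],4).tolist(),round(x["conf"],2)) for x in r[:2]])
E
```

```text
pics
{'time': 0.0, 'qpos': [-1.364, 0.6, -0.003, 1.6, 0.002, 0.943, -0.08], 'qvel': [0.0, 0.0, -0.0, -0.001, -0.0, 0.0, 0.001], 'joint_efforts': [-0.0, -77.646, 1.565, -25.8, 0.012, 0.009, 0.0], 'tool_pos': [0.203, 0.695, 0.21], 'tcp_rot': [-3.14, 0.0, 2.858], 'wrist_force': [-0.782, -0.295, 0.283], 'torque': [-0.003, -0.044, 0.007], 'gripper_force': 0.0, 'opening': 0.086}
scene [[514.8, 0.0, 286.8], [0.0, 514.8, 208.3], [0.0, 0.0, 1.0]] [[-0.5077, 0.8615, -0.0069], [0.7467, 0.4361, -0.5023], [-0.4297, -0.2601, -0.8647]] [0.4832, -0.2134, 1.3094]
tray [([0.5167, -0.1299, 0.0818], 0.97)]
handle [([0.4512, -0.1207, 0.1405], 0.75)]
nose [([0.5871, -0.1292, 0.0877], 0.95)]
jack []
dock [([0.7537, -0.1463, 0.0029], 0.85), ([0.4866, -0.3558, -0.0031], 0.2)]
deck [([0.7462, -0.1463, 0.0879], 0.98)]
mouth [([0.6505, -0.1385, 0.085], 0.98)]
home [([0.5878, -0.1303, 0.0903], 0.39)]
rack [([0.5509, -0.1318, 0.0894], 0.83)]
bottle [([0.4885, -0.3555, -0.0012], 0.57), ([0.516, -0.1316, 0.0823], 0.3)]
timer [([0.3052, -0.3609, -0.001], 0.61)]
side [[545.0, 0.0, 277.1], [0.0, 545.0, 205.1], [0.0, 0.0, 1.0]] [[-0.9989, 0.0413, -0.0201], [0.0389, 0.5261, -0.8496], [-0.0245, -0.8494, -0.5271]] [0.5338, 0.1933, 1.0021]
tray [([0.5134, -0.1291, 0.0807], 0.69), ([0.5914, -0.1394, 0.0916], 0.59)]
handle []
nose [([0.5901, -0.1361, 0.0943], 0.65), ([0.7475, -0.1455, -0.0001], 0.18)]
jack [([0.5014, -0.1288, -0.0012], 0.78)]
dock [([0.7491, -0.1478, -0.0005], 0.57)]
deck [([0.7491, -0.151, 0.0866], 0.66)]
mouth [([0.6547, -0.1354, 0.0882], 0.82)]
home [([0.7505, -0.1465, 0.0891], 0.68)]
rack [([0.549, -0.127, 0.0897], 0.97), ([0.6521, -0.1349, 0.0867], 0.65)]
bottle [([0.4954, -0.3567, -0.0036], 0.97)]
timer [([0.3072, -0.3616, -0.0005], 0.56)]
```

View pictures.

View pics/scene0.png

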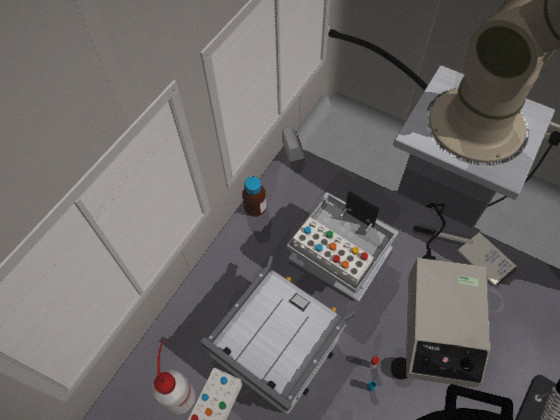

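View pics/side0.png

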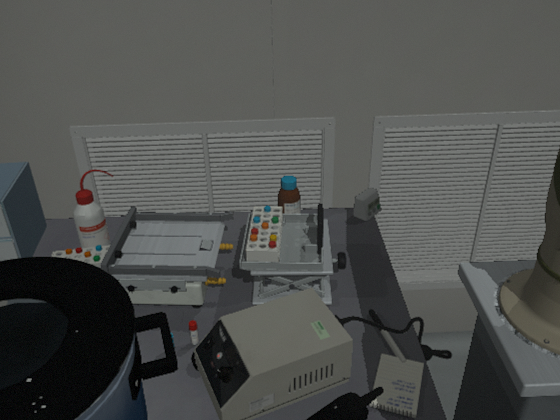

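```bash
python3 -m pendant '[4,-4,2.5,0,0,-0.1,8.5, 4,-4.5,2.5,0,0,-0.1,8.5, 4,-4.5,2.5,0,0,-0.1,8.5, 4,-4.5,2.5,0,0,-0.1,8.5, 3,-5,2.5,0,0,-0.1,8.5]'; python3 -m pendant '[2,-5.8,1,0,0,-0.1,8.5, 2,-5.8,1,0,0,-0.1,8.5, 2,-5.8,1,0,0,-0.1,8.5, 1,-5.8,1,0,0,-0.1,8.5, 1,-5.8,1,0,0,-0.1,8.5]'; python3 -m pendant '[1,-6,1,0,0,-0.08,8.5, 1,-6,1,0,0,-0.08,8.5, 0,-6,0,0,0,-0.08,8.5, 0,-6,0,0,0,-0.08,8.5, 0,-5,0,0,0,-0.04,8.5]'
```

```text
time: 1.82
tool_pos: [0.3891, 0.4758, 0.3332]
tcp_rot: [3.141, 0.0, 2.354]
wrist_force: [-0.4, 0.0, 0.4]
opening: 0.0851
gripper_force: 0.0
time: 2.45
tool_pos: [0.4678, 0.1853, 0.3829]
tcp_rot: [3.141, -0.0, 1.854]
wrist_force: [1.3, -0.2, 0.9]
opening: 0.0849
gripper_force: 0.0
time: 3.08
tool_pos: [0.4871, -0.1051, 0.4028]
tcp_rot: [3.141, -0.0, 1.495]
wrist_force: [1.3, 0.6, -0.3]
opening: 0.0849
gripper_force: 0.0
```

```bash
cat > h.py <<'E'
from station import manip, vision, workorder, spotter
import cv2, numpy as np
from scipy.spatial.transform import Rotation as Ro
def wcam():
    s=manip.state(); d=vision.capture("wrist")
    T=np.eye(4);T[:3,:3]=Ro.from_euler('xyz',s["tcp_rot"]).as_matrix();T[:3,3]=s["tool_pos"]
    return d,T@np.array(d["mount"]),s
def ray(px,K,C,z):   # pixel -> world point at height z; C camera->world
    v=C[:3,:3]@np.linalg.solve(K,[px[0],px[1],1]); o=C[:3,3]
    return o+v*(z-o[2])/v[2]
E
python3 - <<'E'
from h import *
d,C,s=wcam(); np.savez("w1.npz",K=d["mtx"],C=C,im=d["image"]); cv2.imwrite("pics/w1.png",d["image"][:,:,::-1])
print(np.round(d["mount"],4).tolist(),C.round(3).tolist(),d["mtx"])
for th in ["tray","handle","nose","rack","dock","deck","mouth","home"]:
    r=spotter.landmark_of("wrist",th); print(th,[(np.round(x["point"],4).tolist(),round(x["conf"],2)) for x in r[:2]])
E
```

```text
[[0.0012, -0.9589, -0.2839, 0.072], [1.0, 0.0009, 0.0011, -0.0], [-0.0008, -0.2839, 0.9589, -0.1643], [0.0, 0.0, 0.0, 1.0]] [[0.997, -0.072, -0.019, 0.492], [-0.075, -0.956, -0.283, -0.033], [0.002, 0.284, -0.959, 0.567], [0.0, 0.0, 0.0, 1.0]] [[315.55095119   0.         281.61821598]
 [  0.         315.55095119 210.67588364]
 [  0.           0.           1.        ]]
tray [([0.5135, -0.1263, 0.0852], 0.57)]
handle [([0.4497, -0.1161, 0.1405], 0.87)]
nose [([0.5886, -0.1392, 0.092], 0.92)]
rack [([0.5463, -0.1372, 0.0887], 0.7)]
dock [([0.7461, -0.1428, 0.0025], 0.89)]
deck [([0.7528, -0.1503, 0.0816], 0.92)]
mouth [([0.6533, -0.1394, 0.0812], 0.67), ([0.7526, -0.1422, 0.0857], 0.37)]
home [([0.7489, -0.1459, 0.0804], 0.69), ([0.5145, -0.1253, 0.085], 0.51)]
```

View pics/w1.png

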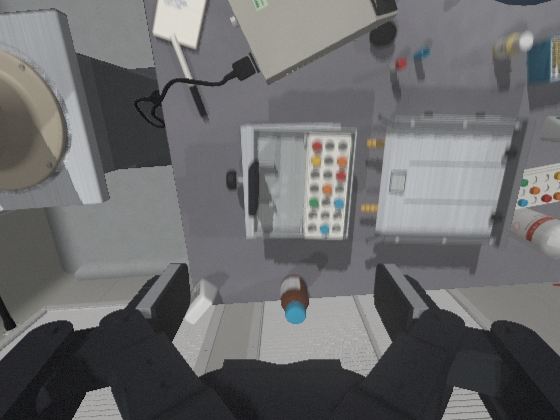

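Run:
```python
from h import *
f=np.load("w1.npz");K,C,im=f["K"],f["C"],f["im"]
S=1700;x0,y1=0.41,-0.0
w,h=782,480
M=np.linalg.inv(C)
def rect(z):
    # world (x,y,z) -> pixel ; out px u=(x-x0)*S, v=(y1-y)*S
    A=np.array([[1/S,0,x0],[0,-1/S,y1],[0,0,z],[0,0,1]])
    H=K@M[:3]@A
    return cv2.warpPerspective(im,np.linalg.inv(H),(w,h),flags=cv2.INTER_CUBIC)
r=rect(0.101);cv2.imwrite("pics/r1.png",r[:,:,::-1])
```

```text
(no output)
```

View pics/r1.png

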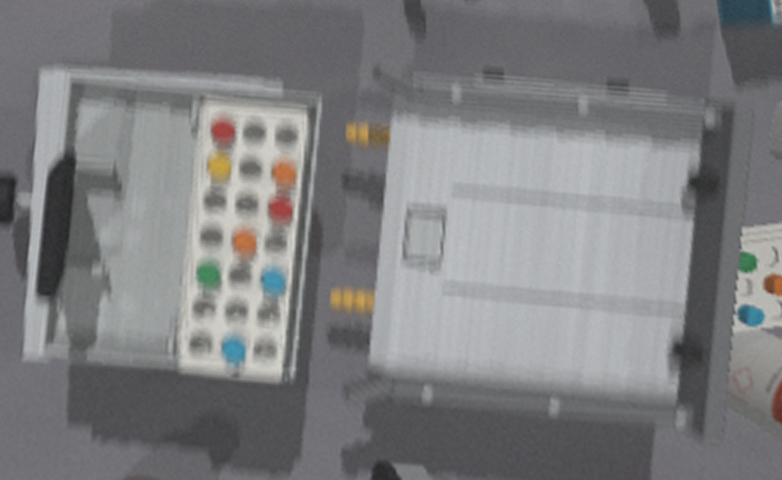

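```bash
python3 -m pendant '[-2,-0.7,-4.5,0,0,-0.02,8.5, -1.7,-0.7,-5,0,0,0,8.5, 0,0,-5,0,0,0,8.5, 0,0,-5,0,0,0,8.5, 0,0,-4,0,0,0,6]'
python3 - <<'E'
from h import *
d,C,s=wcam(); np.savez("w2.npz",K=d["mtx"],C=C,im=d["image"]); cv2.imwrite("pics/w2.png",d["image"][:,:,::-1])
for th in ["tray","handle","nose"]:
    r=spotter.landmark_of("wrist",th); print(th,[(np.round(x["point"],4).tolist(),round(x["conf"],2)) for x in r[:2]])
E
```

```text
time: 4.15
tool_pos: [0.4506, -0.1157, 0.1656]
tcp_rot: [-3.141, 0.0, 1.48]
wrist_force: [1.8, 0.9, 0.5]
opening: 0.0691
gripper_force: 0.0
tray [([0.5143, -0.1276, 0.0858], 0.78), ([0.6536, -0.1395, 0.0814], 0.6)]
handle [([0.4507, -0.1184, 0.1416], 0.96)]
nose [([0.5889, -0.1368, 0.0908], 0.92)]
```

View pics/w2.png

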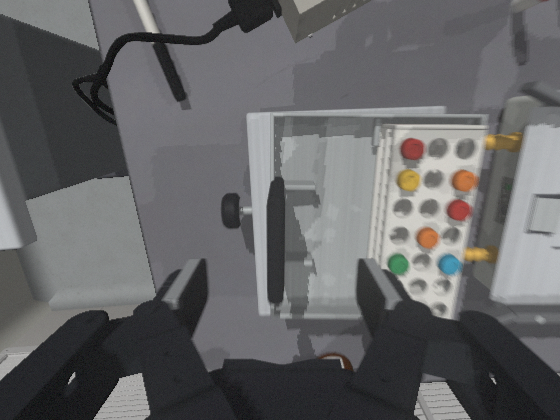

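```bash
python3 -m pendant '[0,-0.2,-2.3,0,0,0,5, 0,0,-2.2,0,0,0,4, 0,0,0,0,0,0,3, 0,0,0,0,0,0,2, 0,0,0,0,0,0,0]'; python3 -m pendant '[0,0,0,0,0,0,0, 0,0,0,0,0,0,0, 0,0,0,0,0,0,0]'
```

```text
time: 4.97
tool_pos: [0.449, -0.1182, 0.1237]
tcp_rot: [-3.14, -0.002, 1.477]
wrist_force: [-6.4, 1.6, 7.3]
opening: 0.0081
gripper_force: 58.8
time: 5.35
tool_pos: [0.4491, -0.1182, 0.1236]
tcp_rot: [-3.14, -0.002, 1.477]
wrist_force: [-7.2, 1.2, 9.8]
opening: 0.0087
gripper_force: 59.2
```

```bash
python3 -m pendant '[0.8,-0.08,0,0,0,0,0, 0.8,-0.08,0,0,0,0,0, 0.8,-0.08,0,0,0,0,0, 0.8,-0.08,0,0,0,0,0, 0.8,-0.08,0,0,0,0,0]'
python3 - <<'E'
from h import *
d,C,s=wcam(); np.savez("w3.npz",K=d["mtx"],C=C,im=d["image"])
for th in ["handle","nose","mouth","deck"]:
    r=spotter.landmark_of("wrist",th); print(th,[(np.round(x["point"],4).tolist(),round(x["conf"],2)) for x in r[:2]])
K,im=d["mtx"],d["image"];print(C[:3,3])
S=2400;x0,y1=0.46,-0.03
M=np.linalg.inv(C);A=np.array([[1/S,0,x0],[0,-1/S,y1],[0,0,0.104],[0,0,1]])
r=cv2.warpPerspective(im,np.linalg.inv(K@M[:3]@A),(720,510),flags=cv2.INTER_CUBIC)
cv2.imwrite("pics/r3.png",r[:,:,::-1])
E
```

```text
time: 5.98
tool_pos: [0.4869, -0.1221, 0.1236]
tcp_rot: [-3.136, -0.002, 1.477]
wrist_force: [-13.2, 1.5, 13.9]
opening: 0.0084
gripper_force: 60.2
handle [([0.488, -0.1221, 0.1426], 0.91)]
nose [([0.6327, -0.141, 0.09], 0.91)]
mouth [([0.6578, -0.1396, 0.0803], 0.87)]
deck []
[ 0.49440181 -0.05079825  0.28804939]
```

View pics/r3.png

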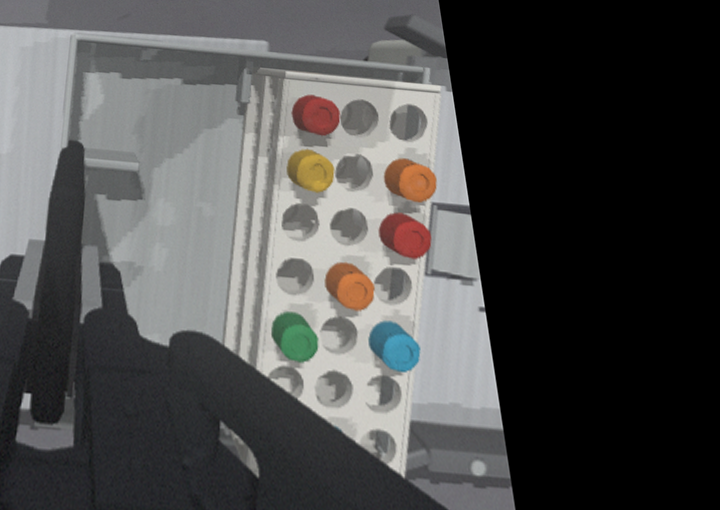

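```bash
python3 -m pendant '[0.4,-0.04,0.1,0,0,0,0, 0.4,-0.04,0.05,0,0,0,0, 0.4,-0.04,0,0,0,0,0, 0.4,-0.04,0,0,0,0,0, 0.4,-0.04,0,0,0,0,0]'
python3 - <<'E'
from h import *
s=manip.state();print(s["torque"],s["wrist_force"])
E
```

```text
time: 6.85
tool_pos: [0.5029, -0.1234, 0.1242]
tcp_rot: [-3.128, -0.004, 1.477]
wrist_force: [-32.6, 2.8, 32.8]
opening: 0.0082
gripper_force: 63.2
[ 0.73568476  7.40245641 -0.01157044] [-32.58885212   2.81523246  32.83448549]
```

```bash
python3 -m pendant '[-0.8,0.08,0.1,0,0,0,0, -0.2,0.02,0,0,0,0,0]'
python3 - <<'E'
from h import *
d,C,s=wcam();print(s["torque"],s["wrist_force"])
d=vision.capture("side"); cv2.imwrite("pics/s4.png",cv2.resize(d["image"][190:320,90:350],(780,390),interpolation=cv2.INTER_CUBIC)[:,:,::-1])
E
```

```text
time: 7.1
tool_pos: [0.5008, -0.1236, 0.1252]
tcp_rot: [3.141, 0.0, 1.478]
wrist_force: [1.4, -0.6, -6.1]
opening: 0.0081
gripper_force: 58.6
[ 0.04265245  0.43803223 -0.04948903] [ 1.38922033 -0.55396648 -6.11607686]
```

View pics/s4.png

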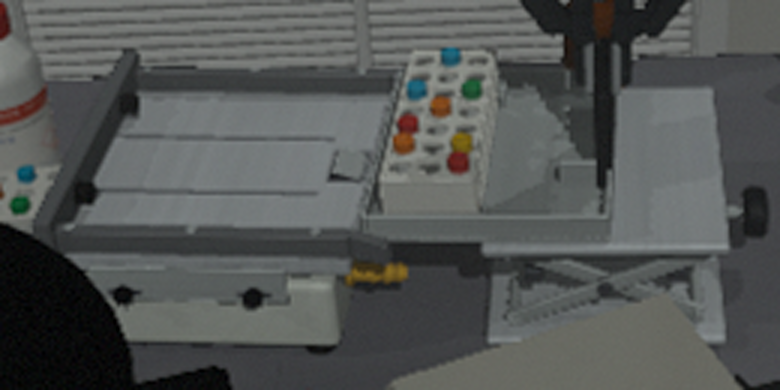

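```bash
python3 -m pendant '[0,0,0,-0.001,-0.015,0,0, 0,0,-0.03,-0.001,-0.015,0,0, 0.2,-0.02,0,0,0,0,0, 0.2,-0.02,0,0,0,0,0]'
```

```text
time: 7.7
tool_pos: [0.5042, -0.1237, 0.1243]
tcp_rot: [3.113, -0.001, 1.478]
wrist_force: [-2.3, 2.0, -5.4]
opening: 0.0085
gripper_force: 59.0
```

```bash
python3 -m pendant '[0.2,-0.02,0,0,0,0,0, 0.2,-0.02,0,0,0,0,0]'
```

```text
time: 7.95
tool_pos: [0.5088, -0.1243, 0.1244]
tcp_rot: [3.112, -0.001, 1.478]
wrist_force: [-0.9, 1.6, -7.1]
opening: 0.0084
gripper_force: 59.1
```

```bash
python3 -m pendant '[0.2,-0.02,-0.05,0,0,0,0, 0.3,-0.03,0,0,0,0,0, 0.3,-0.03,0,0,0,0,0]'
python3 - <<'E'
from h import *
s=manip.state();print(s["torque"],s["wrist_force"])
E
```

```text
time: 8.32
tool_pos: [0.5157, -0.1246, 0.1239]
tcp_rot: [3.114, -0.002, 1.478]
wrist_force: [-5.3, 5.3, -2.2]
opening: 0.008
gripper_force: 59.8
[1.04889941 1.87278979 0.17309586] [-5.33847895  5.31477173 -2.23379799]
```

```bash
python3 -m pendant '[0,0.1,0,0,0,0,0, 0.2,-0.02,0,0,0,0,0, 0.2,-0.02,0,0,0,0,0]'
python3 - <<'E'
from h import *
s=manip.state();print(s["torque"],s["wrist_force"])
E
```

```text
time: 8.7
tool_pos: [0.5211, -0.1249, 0.1241]
tcp_rot: [3.111, -0.0, 1.478]
wrist_force: [-0.9, 1.9, -6.6]
opening: 0.0083
gripper_force: 59.1
[0.48261141 0.96866163 0.13258735] [-0.85770116  1.86742903 -6.57388053]
```

```bash
python3 -m pendant '[0.2,-0.02,-0.06,0,0,0,0, 0.3,-0.03,0,0,0,0,0, 0.3,-0.03,0,0,0,0,0]'
```

```text
time: 9.07
tool_pos: [0.5226, -0.1247, 0.1237]
tcp_rot: [3.122, -0.004, 1.477]
wrist_force: [-26.3, 4.6, 29.4]
opening: 0.0082
gripper_force: 63.8
```

```bash
python3 -m pendant '[0.3,-0.03,0,0,0,0,0, 0.3,-0.03,0,0,0,0,0, 0.3,-0.03,0,0,0,0,0]'
```

```text
time: 9.45
tool_pos: [0.5274, -0.1249, 0.124]
tcp_rot: [3.128, -0.007, 1.476]
wrist_force: [-39.3, 7.9, 47.7]
opening: 0.0086
gripper_force: 66.4
```

```bash
python3 -m pendant '[-0.3,0.03,0.07,0,0,0,0, 0,0,0,0,0,0,0]'
python3 - <<'E'
from h import *
s=manip.state();print(s["torque"],s["wrist_force"])
for c in ["scene","side"]:
    d=vision.capture(c)
    for th in ["handle","nose","tray","rack"]:
        r=spotter.landmark_of(c,th); print(c,th,[(np.round(x["point"],4).tolist(),round(x["conf"],2)) for x in r[:1]])
cv2.imwrite("pics/s5.png",cv2.resize(d["image"][190:320,90:350],(780,390),interpolation=cv2.INTER_CUBIC)[:,:,::-1])
E
```

```text
time: 9.7
tool_pos: [0.5346, -0.1261, 0.1244]
tcp_rot: [3.111, -0.001, 1.478]
wrist_force: [-0.4, 2.7, -6.4]
opening: 0.0087
gripper_force: 58.9
[0.54634487 0.95649107 0.08093901] [-0.37201377  2.69386662 -6.3958954 ]
scene handle [([0.5323, -0.1296, 0.1402], 0.97)]
scene nose [([0.6734, -0.1359, 0.0923], 0.9)]
scene tray [([0.6047, -0.1353, 0.0861], 0.69)]
scene rack [([0.6373, -0.1356, 0.0915], 0.55)]
side handle [([0.5358, -0.1274, 0.144], 0.94)]
side nose [([0.6776, -0.1429, 0.093], 0.61)]
side tray [([0.6035, -0.136, 0.0797], 0.7)]
side rack [([0.6338, -0.1362, 0.0863], 0.83)]
```

View pics/s5.png

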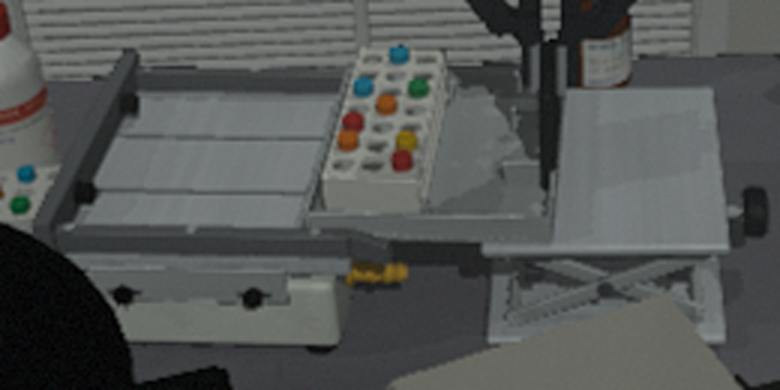

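```bash
python3 -m pendant '[0,0,0,0.001,0.01,0,0, 0,0,0,0,0,0,0]'
python3 - <<'E'
from h import *
s=manip.state();print(s["torque"],s["wrist_force"])
E
```

```text
time: 10.45
tool_pos: [0.535, -0.1261, 0.1241]
tcp_rot: [3.121, -0.001, 1.478]
wrist_force: [-0.5, 1.9, -5.7]
opening: 0.0084
gripper_force: 58.7
[0.47613684 0.54687295 0.21149117] [-0.4547162   1.85040229 -5.70127106]
```

```bash
python3 -m pendant '[0,0,0,0.001,0.01,0,0, 0,0,0,0,0,0,0]'
python3 - <<'E'
from h import *
s=manip.state();print(s["torque"],s["wrist_force"])
E
```

```text
time: 10.7
tool_pos: [0.535, -0.1261, 0.1242]
tcp_rot: [3.131, -0.001, 1.478]
wrist_force: [1.5, 1.0, -5.1]
opening: 0.0083
gripper_force: 58.7
[0.45003492 0.39066992 0.17696945] [ 1.51373736  0.97573285 -5.06842486]
```

```bash
python3 -m pendant '[0.25,-0.025,0,0,0,0,0, 0.25,-0.025,0,0,0,0,0, 0.25,-0.025,0,0,0,0,0]'
python3 - <<'E'
from h import *
s=manip.state();print(s["torque"],s["wrist_force"])
E
```

```text
time: 11.08
tool_pos: [0.5384, -0.1261, 0.1242]
tcp_rot: [3.138, -0.003, 1.477]
wrist_force: [-17.0, 4.8, 17.3]
opening: 0.0086
gripper_force: 61.9
[1.07017473 4.18894862 0.14111388] [-16.97936004   4.79948455  17.30636964]
```

```bash
python3 -m pendant '[0,0,0.08,0,0,0,0, 0.25,-0.025,0,0,0,0,0, 0.25,-0.025,0,0,0,0,0]'
python3 - <<'E'
from h import *
s=manip.state();print(s["torque"],s["wrist_force"])
E
```

```text
time: 11.45
tool_pos: [0.5474, -0.1273, 0.1248]
tcp_rot: [3.132, -0.001, 1.478]
wrist_force: [-1.5, 2.2, -4.8]
opening: 0.0081
gripper_force: 58.9
[0.66405711 0.91096109 0.07281481] [-1.49309386  2.20763953 -4.75555438]
```

```bash
python3 -m pendant '[0.3,-0.025,0,0,0,0,0, 0.3,-0.025,0,0,0,0,0, 0.3,-0.03,0,0,0,0,0, 0.3,-0.03,0,0,0,0,0]'
python3 - <<'E'
from h import *
s=manip.state();print(s["torque"],s["wrist_force"])
E
```

```text
time: 11.95
tool_pos: [0.5593, -0.1284, 0.1249]
tcp_rot: [3.132, -0.001, 1.478]
wrist_force: [-1.6, 1.9, -6.3]
opening: 0.0086
gripper_force: 58.9
[0.78858732 1.04833086 0.12067341] [-1.62188621  1.8545811  -6.29426917]
```

```bash
python3 -m pendant '[0.4,-0.04,0,0,0,0,0, 0.5,-0.045,0,0,0,0,0, 0.5,-0.045,0,0,0,0,0, 0.5,-0.05,0,0,0,0,0, 0.5,-0.05,0,0,0,0,0]'
python3 - <<'E'
from h import *
s=manip.state();print(s["torque"],s["wrist_force"])
E
```

```text
time: 12.58
tool_pos: [0.5834, -0.1306, 0.1248]
tcp_rot: [3.132, -0.001, 1.478]
wrist_force: [-2.6, 3.1, -5.7]
opening: 0.0086
gripper_force: 59.0
[0.95733801 1.08313068 0.04597929] [-2.6099596   3.11330499 -5.65812959]
```

```bash
python3 -m pendant '[0.4,0,0,0,0,0,0, 0.4,-0.03,0,0,0,0,0, 0.4,-0.04,0,0,0,0,0, 0,0,-0.05,0,0,0,0, 0,0,-0.05,0,0,0,0]'
python3 - <<'E'
from h import *
s=manip.state();print(s["torque"],s["wrist_force"])
E
```

```text
time: 13.2
tool_pos: [0.5956, -0.1315, 0.1241]
tcp_rot: [3.131, -0.001, 1.478]
wrist_force: [0.3, 2.6, -3.8]
opening: 0.0086
gripper_force: 58.9
[0.66030403 0.5362409  0.10225471] [ 0.26303756  2.55723908 -3.81808338]
```

```bash
python3 -m pendant '[0,0,-0.05,0,0,0,0, 0,0,-0.05,0,0,0,0]'
python3 - <<'E'
from h import *
s=manip.state();print(s["torque"],s["wrist_force"])
E
```

```text
time: 13.45
tool_pos: [0.5955, -0.1314, 0.1231]
tcp_rot: [3.131, -0.001, 1.478]
wrist_force: [0.5, 3.4, -3.9]
opening: 0.0083
gripper_force: 58.9
[0.65910719 0.36908639 0.13682161] [ 0.4591297   3.42653424 -3.88324262]
```

```bash
python3 -m pendant '[0,0.05,-0.05,0,0,0,0, 0,0,-0.05,0,0,0,0]'
python3 - <<'E'
from h import *
s=manip.state();print(s["torque"],s["wrist_force"])
E
```

```text
time: 13.7
tool_pos: [0.5954, -0.1313, 0.122]
tcp_rot: [3.131, -0.0, 1.478]
wrist_force: [0.6, 0.7, -4.3]
opening: 0.0083
gripper_force: 58.8
[0.30434425 0.26494407 0.1503714 ] [ 0.63260321  0.74566449 -4.31966128]
```

```bash
python3 -m pendant '[0,0,-0.05,0,0,0,0, 0,0,-0.03,0,0,0,0]'
python3 - <<'E'
from h import *
s=manip.state();print(s["torque"],s["wrist_force"])
E
```

```text
time: 13.95
tool_pos: [0.5951, -0.1312, 0.1211]
tcp_rot: [3.131, -0.001, 1.478]
wrist_force: [0.3, 1.1, -5.1]
opening: 0.0082
gripper_force: 58.7
[0.07719084 0.32890952 0.06909643] [ 0.33983153  1.07457603 -5.0850033 ]
```

```bash
python3 -m pendant '[0,0,0,0.0007,0.007,0,0, 0,0,0,0,0,0,0]'
python3 - <<'E'
from h import *
s=manip.state();print(s["torque"],s["wrist_force"])
E
```

```text
time: 14.2
tool_pos: [0.5949, -0.1312, 0.1211]
tcp_rot: [3.139, -0.001, 1.478]
wrist_force: [-0.9, -0.1, -3.0]
opening: 0.0083
gripper_force: 58.9
[-3.81858643e-04  5.05307152e-01  8.04372821e-02] [-0.90447347 -0.05040863 -2.98174403]
```

```bash
python3 -m pendant '[0,0,-0.04,0,0,0,0, 0,0,0,0,0,0,0]'
python3 - <<'E'
from h import *
s=manip.state();print(s["torque"],s["wrist_force"])
E
```

```text
time: 14.45
tool_pos: [0.5948, -0.1311, 0.1208]
tcp_rot: [3.139, -0.001, 1.478]
wrist_force: [-3.0, -0.3, 0.6]
opening: 0.0086
gripper_force: 59.2
[-0.03544532  0.77259074  0.08234366] [-2.95773284 -0.27297586  0.5629172 ]
```

```bash
python3 -m pendant '[0.3,-0.03,0.03,0,0,0,0, 0.3,-0.03,0,0,0,0,0, 0.3,-0.03,0,0,0,0,0]'
python3 - <<'E'
from h import *
s=manip.state();print(s["torque"],s["wrist_force"])
E
```

```text
time: 14.82
tool_pos: [0.6043, -0.1318, 0.1209]
tcp_rot: [3.139, -0.001, 1.478]
wrist_force: [-3.4, 0.8, -1.5]
opening: 0.0085
gripper_force: 59.2
[0.16764829 1.01726939 0.05157697] [-3.44347871  0.79529145 -1.50493006]
```

Sliding well on the deck.

```bash
python3 -m pendant '[0.4,-0.035,0,0,0,0,0, 0.4,-0.04,0,0,0,0,0, 0.4,-0.04,0,0,0,0,0, 0.4,-0.04,0,0,0,0,0]'
```

```text
time: 15.32
tool_pos: [0.6204, -0.1334, 0.121]
tcp_rot: [3.139, -0.001, 1.478]
wrist_force: [-3.5, 0.2, -1.5]
opening: 0.0084
gripper_force: 59.2
```

```bash
python3 -m pendant '[0.4,-0.035,0,0,0,0,0, 0.4,-0.04,0,0,0,0,0, 0.4,-0.04,0,0,0,0,0]'
```

```text
time: 15.7
tool_pos: [0.6324, -0.1346, 0.121]
tcp_rot: [3.139, -0.001, 1.478]
wrist_force: [-3.2, -0.0, 0.6]
opening: 0.0084
gripper_force: 59.2
```

```bash
python3 -m pendant '[0.4,-0.035,0.01,0,0,0,0, 0.4,-0.04,0,0,0,0,0, 0.4,-0.04,0,0,0,0,0]'
```

```text
time: 16.08
tool_pos: [0.6443, -0.1357, 0.1211]
tcp_rot: [3.139, -0.001, 1.478]
wrist_force: [-4.3, -0.7, -1.0]
opening: 0.0081
gripper_force: 59.2
```

```bash
python3 -m pendant '[0.4,-0.035,0,0,0,0,0, 0.4,-0.04,0,0,0,0,0, 0.4,-0.04,0,0,0,0,0]'
```

```text
time: 16.45
tool_pos: [0.6563, -0.1368, 0.1211]
tcp_rot: [3.139, -0.001, 1.478]
wrist_force: [-3.3, 0.1, -0.1]
opening: 0.0082
gripper_force: 59.3
```

```bash
python3 -m pendant '[0.3,-0.03,0,0,0,0,0, 0.2,-0.02,0,0,0,0,0]'
```

```text
time: 16.7
tool_pos: [0.6612, -0.1374, 0.1211]
tcp_rot: [3.139, -0.001, 1.478]
wrist_force: [-3.9, 1.1, -0.5]
opening: 0.0085
gripper_force: 59.3
```

```bash
python3 -m pendant '[0.2,-0.02,0,0,0,0,0, 0.2,-0.02,0,0,0,0,0]'
```

```text
time: 16.95
tool_pos: [0.6652, -0.1377, 0.1211]
tcp_rot: [3.139, -0.001, 1.478]
wrist_force: [-3.0, 0.3, -0.0]
opening: 0.0086
gripper_force: 59.3
```

```bash
python3 -m pendant '[0.2,-0.02,0,0,0,0,0, 0.2,-0.02,0,0,0,0,0]'
```

```text
time: 17.2
tool_pos: [0.6692, -0.1381, 0.1211]
tcp_rot: [3.139, -0.001, 1.478]
wrist_force: [-4.7, 0.3, -0.7]
opening: 0.0085
gripper_force: 59.3
```

```bash
python3 -m pendant '[0.2,-0.02,0,0,0,0,0]'
```

```text
time: 17.32
tool_pos: [0.6712, -0.1384, 0.1211]
tcp_rot: [3.139, -0.001, 1.478]
wrist_force: [-4.9, 1.1, -0.2]
opening: 0.0082
gripper_force: 59.3
```

```bash
python3 -m pendant '[0.2,-0.02,0,0,0,0,0]'
```

```text
time: 17.45
tool_pos: [0.6722, -0.1384, 0.121]
tcp_rot: [3.141, -0.001, 1.478]
wrist_force: [-9.9, 0.6, 3.1]
opening: 0.0084
gripper_force: 59.9
```

```bash
python3 -m pendant '[0.2,-0.02,0,0,0,0,0]'
```

```text
time: 17.58
tool_pos: [0.6724, -0.1384, 0.1209]
tcp_rot: [-3.139, -0.002, 1.477]
wrist_force: [-15.3, 2.0, 7.2]
opening: 0.0083
gripper_force: 60.5
```

```bash
python3 -m pendant '[0,0,0.07,0,0,0,0]'
python3 - <<'E'
from h import *
s=manip.state();print(s["torque"],s["wrist_force"],s["tool_pos"])
for c in ["scene","side"]:
    d=vision.capture(c)
    for th in ["handle","nose","tray","deck","catch"]:
        r=spotter.landmark_of(c,th); print(c,th,[(np.round(x["point"],4).tolist(),round(x["conf"],2)) for x in r[:1]])
    if c=="scene":a=d["image"]
cv2.imwrite("pics/s6.png",cv2.resize(a[250:420,180:380],(780,590),interpolation=cv2.INTER_CUBIC)[:,:,::-1])
E
```

```text
time: 17.7
tool_pos: [0.6738, -0.1385, 0.1216]
tcp_rot: [3.141, -0.001, 1.478]
wrist_force: [-5.7, 1.2, -1.5]
opening: 0.0082
gripper_force: 59.3
[ 0.23123841  1.54772051 -0.00389946] [-5.66812388  1.15818616 -1.54495765] [ 0.67377505 -0.13854651  0.12156907]
scene handle [([0.6713, -0.1385, 0.139], 0.9)]
scene nose [([0.8141, -0.1503, 0.0873], 0.75)]
scene tray [([0.7421, -0.149, 0.0821], 0.87)]
scene deck []Traceback (most recent call last):
  File "<stdin>", line 6, in <module>
ValueError: it knows: bottle, deck, dock, handle, home, jack, mouth, nose, rack, timer, tray
```

```bash
python3 -m pendant '[0.15,-0.015,0.01,0,0,0,0, 0.15,-0.015,0.01,0,0,0,0]'
```

```text
time: 18.2
tool_pos: [0.6769, -0.1389, 0.1216]
tcp_rot: [3.141, -0.001, 1.478]
wrist_force: [-7.3, 1.1, 0.7]
opening: 0.0076
gripper_force: 59.4
```

```bash
python3 -m pendant '[0.1,-0.01,0.02,0,0,0,0, 0.1,-0.01,0,0,0,0,0]'
```

```text
time: 18.45
tool_pos: [0.6791, -0.1391, 0.1218]
tcp_rot: [3.141, -0.001, 1.478]
wrist_force: [-7.3, 0.9, -1.3]
opening: 0.0084
gripper_force: 59.3
```

```bash
python3 -m pendant '[0.1,-0.01,0.01,0,0,0,0]'
```

```text
time: 18.58
tool_pos: [0.68, -0.1392, 0.1218]
tcp_rot: [3.141, -0.001, 1.478]
wrist_force: [-6.2, -0.5, -1.4]
opening: 0.0086
gripper_force: 59.3
```

```bash
python3 -m pendant '[0.1,-0.01,0.01,0,0,0,0, 0,0,0,0,0,0,0]'
```

```text
time: 18.82
tool_pos: [0.681, -0.1392, 0.1217]
tcp_rot: [3.141, -0.001, 1.478]
wrist_force: [-6.5, -0.1, -2.7]
opening: 0.0079
gripper_force: 59.1
```

```bash
python3 -m pendant '[0.1,-0.01,0.01,0,0,0,0, 0,0,0,0,0,0,0]'
```

```text
time: 19.08
tool_pos: [0.6818, -0.1393, 0.1218]
tcp_rot: [3.142, -0.001, 1.478]
wrist_force: [-7.0, 1.0, -3.1]
opening: 0.0086
gripper_force: 59.1
```

```bash
python3 -m pendant '[0.08,-0.01,0.01,0,0,0,0, 0,0,0,0,0,0,0]'
python3 - <<'E'
from h import *
d=vision.capture("scene");cv2.imwrite("pics/s6.png",cv2.resize(d["image"][230:400,190:390],(780,590),interpolation=cv2.INTER_CUBIC)[:,:,::-1])
E
```

```text
time: 19.32
tool_pos: [0.6825, -0.1394, 0.1218]
tcp_rot: [-3.141, -0.001, 1.478]
wrist_force: [-7.0, 1.5, -3.2]
opening: 0.0083
gripper_force: 59.1
```

View pics/s6.png

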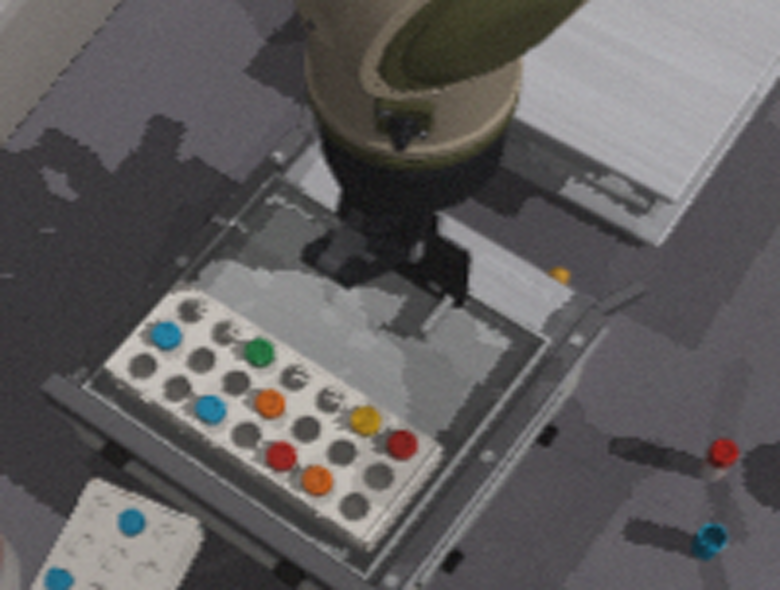

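```bash
python3 -m pendant '[-0.1,0.01,-0.02,0,0,0,0, -0.1,0.01,0,0,0,0,0]'
```

```text
time: 19.62
tool_pos: [0.6808, -0.1392, 0.1217]
tcp_rot: [3.141, -0.001, 1.478]
wrist_force: [-6.6, 0.6, -2.5]
opening: 0.0085
gripper_force: 59.0
```

```bash
python3 -m pendant '[-0.1,0.01,0,0,0,0,0, 0,0,0,0,0,0,0]'
```

```text
time: 19.88
tool_pos: [0.6798, -0.1391, 0.1218]
tcp_rot: [3.141, -0.001, 1.478]
wrist_force: [-6.1, 1.0, -3.2]
opening: 0.0085
gripper_force: 59.1
```

```bash
python3 -m pendant '[-0.1,0.01,0,0,0,0,0, -0.05,0,0,0,0,0,0]'
```

```text
time: 20.12
tool_pos: [0.6797, -0.1391, 0.122]
tcp_rot: [3.138, -0.001, 1.478]
wrist_force: [-1.4, 0.7, -5.7]
opening: 0.0085
gripper_force: 58.5
```

```bash
python3 -m pendant '[0.1,-0.01,-0.05,0,0,0,0, 0,0,-0.03,0,0,0,0, 0,0,0,0,0,0,0]'
```

```text
time: 20.5
tool_pos: [0.6797, -0.1392, 0.1215]
tcp_rot: [3.14, -0.001, 1.478]
wrist_force: [-5.8, 0.7, -2.2]
opening: 0.008
gripper_force: 59.1
```

```bash
python3 -m pendant '[0,0,-0.03,0,0,0,0, 0,0,0,0,0,0,1.5, 0,0,0,0,0,0,3, 0,0,0,0,0,0,4, 0,0,0,0,0,0,4]'
```

```text
time: 21.12
tool_pos: [0.6809, -0.1395, 0.1216]
tcp_rot: [3.138, -0.001, 1.478]
wrist_force: [0.6, 0.4, 0.4]
opening: 0.0401
gripper_force: 0.0
```

```bash
python3 -m pendant '[0,0,2,0,0,0,4, 0,0,4,0,0,0,5, 0,0,5,0,0,0,6, 0,0,5,0,0,0,6, -3,0,4,0,0,0,6]'; python3 -m pendant '[-6,0,2,0,0,0,6, -6,0,0,0,0,0,6, -6,2,0,0,0,0,6, 0,0,0,0,0,0,6, 0,0,0,0,0,0,6]'
python3 - <<'E'
from h import *
for c in ["scene","side","wrist"]:
    if c=="wrist": d,C,s=wcam()
    else: d=vision.capture(c)
    for th in ["handle","nose","tray","rack"]:
        r=spotter.landmark_of(c,th); print(c,th,[(np.round(x["point"],4).tolist(),round(x["conf"],2)) for x in r[:1]])
im=d["image"]; p=np.linalg.inv(C)@[.69,-.14,.09,1]; q=d["mtx"]@p[:3]; q=q[:2]/q[2]; print(q)
u,v=np.clip(q.astype(int),[150,110],[410,310])
cv2.imwrite("pics/w7.png",cv2.resize(im[v-110:v+110,u-150:u+150],(780,572),interpolation=cv2.INTER_CUBIC)[:,:,::-1])
E
```

```text
time: 21.75
tool_pos: [0.6517, -0.1393, 0.3246]
tcp_rot: [3.135, -0.0, 1.479]
wrist_force: [0.4, 1.0, 0.4]
opening: 0.06
gripper_force: 0.0
time: 22.38
tool_pos: [0.4725, -0.1197, 0.3425]
tcp_rot: [3.136, -0.002, 1.478]
wrist_force: [0.1, -0.5, -0.3]
opening: 0.0602
gripper_force: 0.0
scene handle [([0.6786, -0.1433, 0.1365], 0.89)]
scene nose [([0.8186, -0.1512, 0.0889], 0.97)]
scene tray [([0.7489, -0.1507, 0.0842], 0.66)]
scene rack [([0.7827, -0.1485, 0.0866], 0.77)]
side handle [([0.6804, -0.1428, 0.1379], 0.92)]
side nose []
side tray [([0.7458, -0.1496, 0.0782], 0.73)]
side rack [([0.782, -0.1504, 0.0863], 0.97)]
wrist handle [([0.6813, -0.1406, 0.1369], 0.77)]
wrist nose [([0.8218, -0.1565, 0.0894], 0.72)]
wrist tray [([0.7467, -0.1482, 0.0816], 0.8)]
wrist rack [([0.7839, -0.1507, 0.0847], 0.96)]
[445.65565929 173.9938325 ]
```

View pics/w7.png

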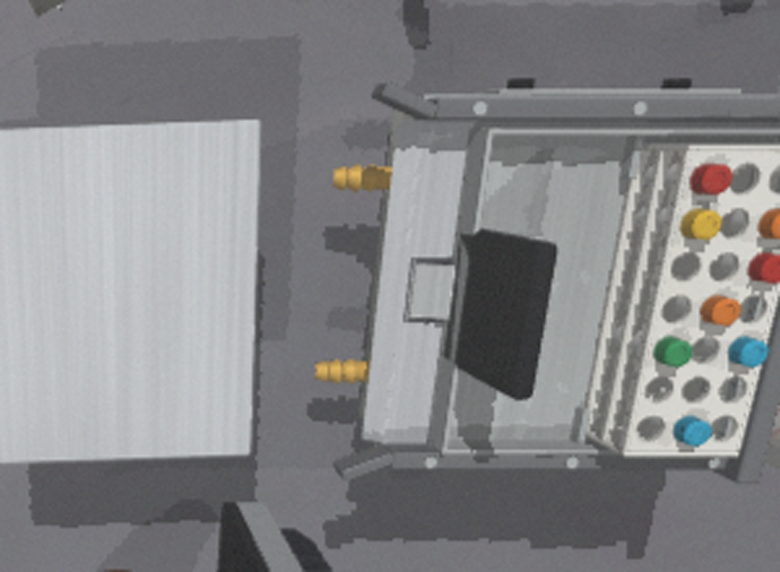

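The picture shows the tray between the rails with its rear edge at about (450, 300). The catch leaf stands behind it at (430, 290), and the rack is upright.

```bash
python3 -c "
from station import workorder
print(workorder.hand_in())"
```

```text
the job is handed in; nothing more can be done
None
```

The tray is home in the chill dock with the catch up behind it (a light back-pull met the catch), the rack is still standing, and the gripper is clear; I handed the job in at about 22 s. On the way, pushes met up to about 60 N at the wrist. I took that as the tray dragging on the jack, not the dock's edge, but the first such push (about 45 N, nose near the dock's edge) may have been the dock, and I had the tray briefly lifted just clear of the jack for part of the gap.

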